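# Put the tube cartons and the bit case away in the sloped rack

## Robot

A 6-joint arm with a two-finger parallel gripper is mounted at the origin on a cart in front of the work surface, level with it; the furniture and walls round the work are solid. World frame = base frame: x ahead of the robot, y to its left, z up, the work surface at z = 0. Lengths are in m, angles in rad, forces in N, time in s.
With the tool pointing down it reaches from about 0.35 to 0.775 m from the base axis. Payload 7.3 kg.
Tool frame: the origin (TCP) lies midway between the tips of the shut fingers; the grasp point (between the pads) lies 19 mm behind it (robot.grip_depth is the z of the grasp point in the tool frame, in m); z points along the fingers, y is the line along which they close (so a half turn about z gives the same grasp; the last joint's range is limited). The gripper opens to 92 mm and grips with 3 to 60 N. Pads are 19 mm wide; open, the fingers measure 130 mm over their backs; the gripper's body (75 mm by 190 mm) begins 47 mm behind the grasp point.
Start: joints at [0.968, 0.342, 1.524, -0, 1.275, -0.146], TCP at [0.232, 0.471, 0.227] pointing down, gripper open.
Joint ranges: [-2.53, 2.53], [-0.77, 2.02], [0.04, 2.7], [-1, 4.14], [0.28, 2.66], [-3.11, 3.11]. Speed limits (rad/s): [2.57, 2.57, 3.14, 3.14, 3.14, 3.14].

## Interface

Orientations are given as [roll, pitch, yaw] about the fixed x, y, z axes, in that order (R = Rz(yaw) Ry(pitch) Rx(roll)).
In Python, from cell import robot, viewer gives the robot as it stands.
- The arm moves only by the tool step_arm, never from a script. Its argument "increments" is a list of rows, each an object with "delta_pos": the shift along the tool's x, y, z in cm, a list of three; "dr": the turn, a rotation vector about the tool's x, y, z in degrees, a list of three; "fingers": the closure, from -1 (fully open) to 1 (shut), so that 0 is half open. In form: [{"delta_pos": [tx, ty, tz], "dr": [wx, wy, wz], "fingers": fingers}, ...]. A call has exactly 5 rows; each row is the pose to reach, as a shift and turn from the pose commanded when the call began, along the tool's axes at that moment; what a row does not reach only later rows make up. A row lasts 1/8 s, in which the tool goes at most 62.5 mm and 10.7 degrees, less where a joint would pass 70% of its speed; a pose out of reach is approached as far as the arm can. A call with a gripper value outside its range is refused whole. The fingers move at their own pace and stop on an object; "newtons" is the grip in N (left out, the last holds). Time passes only in rows, so rows that repeat a pose let the fingers close, or fill a call up. It gives the time, the measured TCP pose, the force, the opening and the grip force at its end, in the units of the state.
- robot.observe(): the state, without advancing time (a new reading comes with each control period).
- viewer.read_camera(name): name is "scene" or "top"; returns the picture (384x512x3 uint8, red, green, blue); there is no depth.
- viewer.camera_params(name): a dict with "K" (3x3 intrinsics, pixels), "T" (4x4, takes a point from camera to world coordinates). Camera axes: x right, y down, z forward; pixel columns grow to the right and rows downward; lengths in m; the calibration is good to about 2 mm. A picture is of the moment at which its call begins. camera_params takes no time and is no camera call.
- robot.hand_in(): hands the job in; it is judged then, once.
The state is a dict: "time": time; "qpos": joint angles; "qvel": joint speeds; "joint_efforts": joint torques, N m; "tool_pos": TCP position; "tool_rot": TCP orientation; "contact_force": force on the tool from outside, world axes, zero at the start; "torque": the same for the moment, N m; "opening": finger opening in m; "grip_force": force on a finger pad.
Only numpy, scipy, OpenCV 4.12 (cv2) and the standard library are available. Lean on these libraries where they do the work, as an engineer would, in place of code of your own. Each camera call takes 0.05 s, during which the arm holds its last target. There are 200 camera calls.

## Task

Put the two inner-tube cartons and the small bit case away in the sloped rack, each lying flat on its base and lengthways in its lane and slid down under the cover plate until it rests against the back stop: the taller carton in the left lane, the lower carton (somebody left it part-way down the left lane) in the middle lane, and the bit case in the wide right lane. Leave the two bottles beside them standing where they are.

Things in the scene. Friction and masses are not known exactly. Their poses are not given: they have to be found in the camera images.
- tray: Grey sheet-metal sloped tray, fixed, 250 (x) x 236 (y) mm, falling away from the robot by 0.25 rad. Origin: centre of the floor's upper surface, 55 mm above the bench; x down the slope, y left, z square to the floor. Floor from x = -125 mm (open upper end) to the stop face at x = +119 mm. Three lanes along x between ribs 12 mm high. Things do not slide by themselves: push or guide them
- stop_left (a point): Foot of the back stop (60 mm high) on the centre line of the left lane, at tray x = 119, y = 83, z = 0 mm. Lane 54 mm wide (tray y = 56 to 110); outer rib 8 mm wide, rib to the middle lane 22 mm wide
- stop_middle (a point): Foot of the back stop on the centre line of the middle lane, at tray x = 119, y = 7, z = 0 mm. Lane 54 mm wide (tray y = -20 to 34); ribs of 22 mm at both sides
- stop_right (a point): Foot of the back stop on the centre line of the wide right lane, at tray x = 119, y = -76, z = 0 mm. Lane 68 mm wide (tray y = -110 to -42); outer rib 8 mm wide
- cover (a point): Centre of the top of the fixed bare-metal cover plate that bridges all lanes: tray x = 64 to 104 mm, underside 80 mm and top 84 mm above the tray floor, carried by 8 mm thick cheeks at both outer sides (tray x = 61 to 119 mm). A thing at the stop still sticks out uphill from under it
- tall_carton: Taller white carton of inner tubes, 45 (x) x 105 (y, long) x 65 (z) mm, loose on the bench at the left or right of the rack. Origin at the centre of its underside, z up through its top; about 0.13 kg
- low_carton: Lower white carton of inner tubes, 45 (x) x 100 (y, long) x 50 (z) mm, starts lengthways on the slope in the left lane, short of the cover plate. Origin at the centre of its underside, z up through its top; about 0.12 kg
- bit_case: Small closed plastic case, 120 (y, long) x 30 (z) mm; the body spans x = -26 to +30 mm, and a catch 30 mm long stands out to x = -30 mm at the middle of its -x side. Loose on the bench at the left or right of the rack. Origin at the underside, z up; about 0.16 kg; either end may go first
- lube_bottle: Bystander: upright slim bottle, 42 mm across, 126 mm high, beyond the +y end of the taller carton. Origin at the centre of its underside
- sealant_bottle: Bystander: upright bottle, 54 mm across, 136 mm high, beyond the -y end of the bit case. Origin at the centre of its underside
Things that resemble listed ones, but are neither listed nor needed, are in the scene too. There is more than one size of the bit_case; the job needs the smaller.

How it is judged:
At the end, for the whole second after the job is handed in: Taller carton in the left lane, lower carton in the middle lane, bit case in the wide right lane; each lies on its base on the tray floor (within 6 mm, 0.08 rad), lengthways (within 0.15 rad), within 12 mm of the lane's centre line, its lower end within 7 mm of the back stop, and still (x of tall_carton in the frame of tray between 0.0595 and 0.0705 m and y of tall_carton in the frame of tray between 0.071 and 0.095 m and z of tall_carton in the frame of tray between -0.006 and 0.006 m and angle between the y axis of each of tall_carton, low_carton, bit_case and the x axis of tray, either way round below 0.15 rad and angle between the z axis of each of tall_carton, low_carton, bit_case and the z axis of tray, either way round below 0.08 rad and linear speed of each of tall_carton, low_carton, bit_case below 0.02 m/s and x of low_carton in the frame of tray between 0.062 and 0.073 m and y of low_carton in the frame of tray between -0.005 and 0.019 m and z of low_carton in the frame of tray between -0.006 and 0.006 m and x of bit_case in the frame of tray between 0.052 and 0.063 m and y of bit_case in the frame of tray between -0.088 and -0.064 m and z of bit_case in the frame of tray between -0.006 and 0.006 m); the robot touches nothing.
It fails at once if a bottle is shifted by more than 30 mm or tipped over (distance of any of lube_bottle, sealant_bottle from where it was at the start of the episode above 0.03 m or angle between any of lube_bottle, sealant_bottle's own z axis and vertical above 0.4 rad).
It also fails if it takes over 72 s, if anything falls off the work surface, if the arm or the gripper's body presses on something with over 40 N, if the wrist force passes 120 N, or if a joint passes its speed limit or range.

## Working session

There is one attempt and no reset: what is moved stays moved. The work goes in short steps, Python scripts to look and compute and a tool call to move; the robot and the scene stay as the last step left them, time stands still between calls to the robot, and variables do not carry over. Pictures are saved under pics/ and viewed, at most 11 in all, crops included, and the job is handed in when it is done.

Besides the shell and the picture viewer there is one more tool, called by a JSON object that holds its "api" and its "payload". step_arm: Moves the arm, as the interface text tells. Its arguments: {"type":"object","properties":{"increments":{"type":"array"},"newtons":{"type":"number"}},"required":["increments"]}

```bash
ls; mkdir -p pics; python3 - <<'E'
from cell import robot, viewer
import cv2,numpy as np
for n in("scene","top"):
    im=viewer.read_camera(n); cv2.imwrite(f"pics/{n}0.png",im[:,:,::-1])
    p=viewer.camera_params(n); print(n,np.round(p["K"],1).tolist(),np.round(p["T"],3).tolist())
print(robot.observe())
E
```

```text
pics
scene [[370.6, 0.0, 257.5], [0.0, 370.6, 190.2], [0.0, 0.0, 1.0]] [[0.993, -0.069, 0.097, 0.443], [-0.118, -0.655, 0.746, -1.115], [0.012, -0.753, -0.658, 1.079], [0.0, 0.0, 0.0, 1.0]]
top [[467.5, 0.0, 259.0], [0.0, 467.5, 185.1], [0.0, 0.0, 1.0]] [[-0.015, -0.984, 0.176, 0.338], [-1.0, 0.015, -0.001, -0.011], [-0.002, -0.176, -0.984, 1.546], [0.0, 0.0, 0.0, 1.0]]
{'time': 0.1, 'qpos': array([ 9.68046425e-01,  3.42638408e-01,  1.52490253e+00,  9.59079448e-06,
        1.27537230e+00, -1.45992568e-01]), 'qvel': array([-0.00097086, -0.00217532, -0.00161783,  0.00106598,  0.00058785,
       -0.00073433]), 'joint_efforts': array([ 1.40511376e-03, -4.32002878e+01, -2.44694817e+01,  7.19459332e-02,
        5.24444610e-02, -4.60434251e-05]), 'tool_pos': array([0.23132201, 0.47090605, 0.22612866]), 'tool_rot': array([-3.14028745e+00, -2.01184960e-04,  2.68483239e+00]), 'contact_force': array([-0.17262235,  0.04441786, -0.46053627]), 'torque': array([0.02636862, 0.01374491, 0.04070883]), 'grip_force': 0.0, 'opening': 0.09158979535084298}
```

View pics/scene0.png

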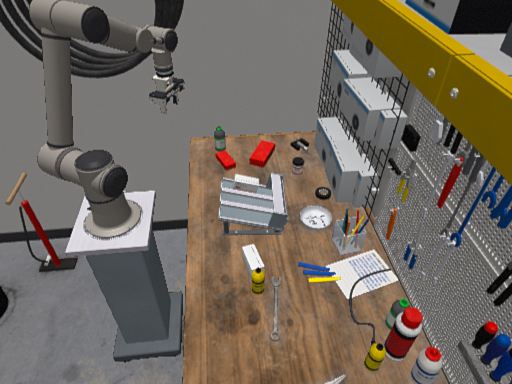

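View pics/top0.png

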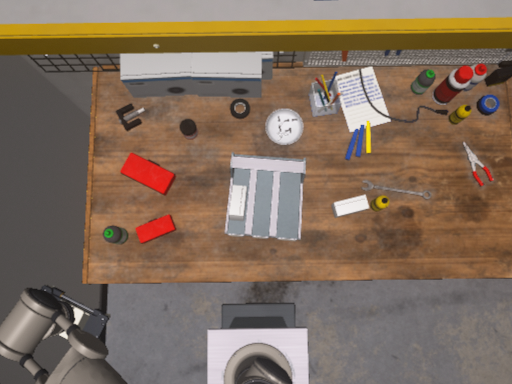

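```bash
cat > h.py <<'E'
import cv2,numpy as np
from cell import robot,viewer
from scipy.spatial.transform import Rotation as Rn
P={n:viewer.camera_params(n) for n in("scene","top")}
def ray(n,uv):
    p=P[n];d=p["T"][:3,:3]@np.linalg.inv(p["K"])@np.array([uv[0],uv[1],1.]);return p["T"][:3,3],d
def onz(n,uv,z):
    o,d=ray(n,uv);return o+d*(z-o[2])/d[2]
def proj(n,X):
    p=P[n];X=np.atleast_2d(X);c=(X-p["T"][:3,3])@p["T"][:3,:3];q=c@p["K"].T;return q[:,:2]/q[:,2:]
def tri(a,b): # scene uv, top uv
    A=[];B=[]
    M=np.zeros((3,3));v=np.zeros(3)
    for n,uv in(("scene",a),("top",b)):
        o,d=ray(n,uv);d=d/np.linalg.norm(d);Q=np.eye(3)-np.outer(d,d);M+=Q;v+=Q@o
    return np.linalg.solve(M,v)
E
python3 - <<'E'
from h import *
im=cv2.imread("pics/top0.png")
c=cv2.resize(im[150:245,220:312],None,fx=6,fy=6,interpolation=cv2.INTER_CUBIC);cv2.imwrite("pics/c1.png",c)
s=cv2.imread("pics/scene0.png")
c=cv2.resize(s[120:300,200:300],None,fx=3.3,fy=3.3,interpolation=cv2.INTER_CUBIC);
c2=cv2.resize(im[180:250,95:190],None,fx=4,fy=4,interpolation=cv2.INTER_CUBIC)
c3=cv2.resize(im[180:250,320:415],None,fx=4,fy=4,interpolation=cv2.INTER_CUBIC)
o=np.zeros((594,720,3),np.uint8);o[:,:330]=c;o[:280,332:712]=c2;o[290:570,332:712]=c3
cv2.imwrite("pics/c2.png",o)
def rects(img,mask,n,lo=40):
    cs,_=cv2.findContours(mask.astype(np.uint8),cv2.RETR_EXTERNAL,cv2.CHAIN_APPROX_NONE)
    for k in cs:
        if cv2.contourArea(k)>lo: print(n,cv2.contourArea(k),[np.round(x,1).tolist() for x in cv2.minAreaRect(k)[:2]],np.round(cv2.minAreaRect(k)[2],1),cv2.boundingRect(k))
for n,I in(("top",im),("scene",s)):
    b,g,r=[I[:,:,i].astype(int) for i in range(3)]
    print("red");rects(I,(r>150)&(g<60)&(b<60),n)
    print("white");rects(I,(np.minimum(np.minimum(r,g),b)>225),n)
    print("yellow");rects(I,(r>140)&(g>110)&(b<70),n,20)
    print("green");rects(I,(g>r+40)&(g>b+30),n,10)
E
```

```text
red
top 556.5 [[154.5, 228.3], [16.5, 37.1]] 68.2 (136, 215, 39, 28)
top 1054.0 [[146.9, 172.7], [48.7, 22.8]] 26.6 (121, 153, 53, 41)
top 131.0 [[465.5, 72.0], [12.0, 13.0]] 90.0 (459, 66, 14, 13)
top 86.0 [[480.5, 69.0], [10.0, 11.0]] 90.0 (475, 64, 12, 11)
white
top 46.5 [[78.0, 315.5], [13.0, 6.0]] 90.0 (75, 309, 7, 14)
top 351.0 [[351.1, 205.0], [12.6, 30.8]] 76.0 (335, 196, 33, 19)
top 208.0 [[237.3, 201.5], [12.9, 25.6]] 8.1 (230, 188, 15, 27)
top 143.0 [[286.5, 122.5], [17.0, 21.0]] 90.0 (276, 114, 22, 18)
yellow
top 85.5 [[382.5, 201.0], [12.0, 13.0]] 90.0 (376, 195, 14, 13)
top 119.5 [[367.6, 136.5], [31.1, 5.8]] 87.1 (365, 121, 7, 32)
top 71.0 [[463.9, 110.8], [12.2, 10.2]] 39.8 (459, 105, 13, 12)
top 27.5 [[325.0, 85.4], [24.0, 2.8]] 71.6 (321, 74, 8, 24)
top 6850.0 [[255.5, 27.7], [14.6, 511.2]] 89.2 (0, 17, 512, 22)
green
top 55.5 [[108.5, 233.0], [8.0, 9.0]] 90.0 (104, 229, 10, 9)
top 41.5 [[429.7, 73.4], [7.6, 7.2]] 63.4 (426, 70, 9, 8)
red
scene 131.5 [[432.8, 353.3], [15.6, 10.6]] 45.0 (426, 347, 15, 14)
scene 60.5 [[492.0, 326.0], [8.0, 10.0]] 90.0 (487, 322, 11, 9
[... 433 characters left out ...]
5], [25.1, 12.2]] 66.0 (243, 245, 21, 25)
scene 51.0 [[312.5, 222.0], [8.0, 19.0]] 90.0 (303, 218, 20, 9)
scene 46.5 [[314.0, 214.0], [6.0, 18.0]] 90.0 (305, 211, 19, 7)
scene 83.5 [[245.8, 179.4], [22.6, 5.9]] 11.3 (235, 175, 23, 9)
yellow
scene 122.0 [[377.3, 351.3], [16.3, 12.6]] 32.0 (370, 343, 16, 16)
scene 99.0 [[324.0, 279.0], [4.4, 32.1]] 85.9 (308, 277, 33, 6)
scene 82.5 [[258.0, 275.0], [10.0, 12.0]] 90.0 (252, 270, 13, 11)
scene 24.5 [[357.3, 225.2], [2.1, 21.6]] 32.0 (351, 216, 13, 19)
scene 1932.5 [[449.6, 42.7], [164.4, 16.9]] 36.4 (379, 0, 133, 99)
green
scene 54.0 [[403.5, 303.0], [9.2, 7.8]] 45.0 (399, 299, 10, 9)
scene 11.5 [[218.8, 128.2], [4.2, 3.5]] 45.0 (217, 126, 5, 5)
```

View pics/c1.png

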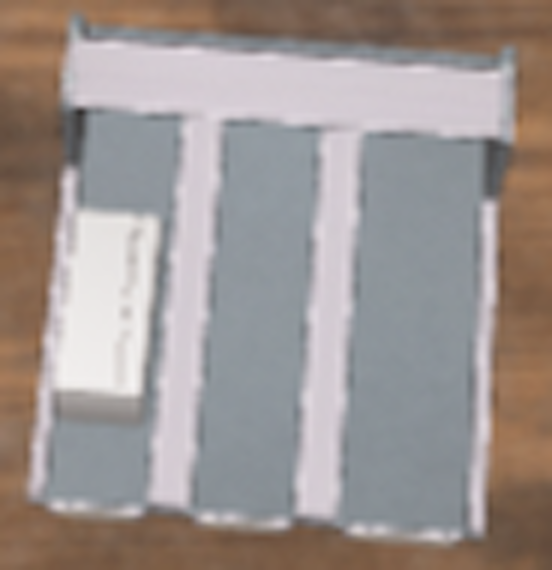

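View pics/c2.png

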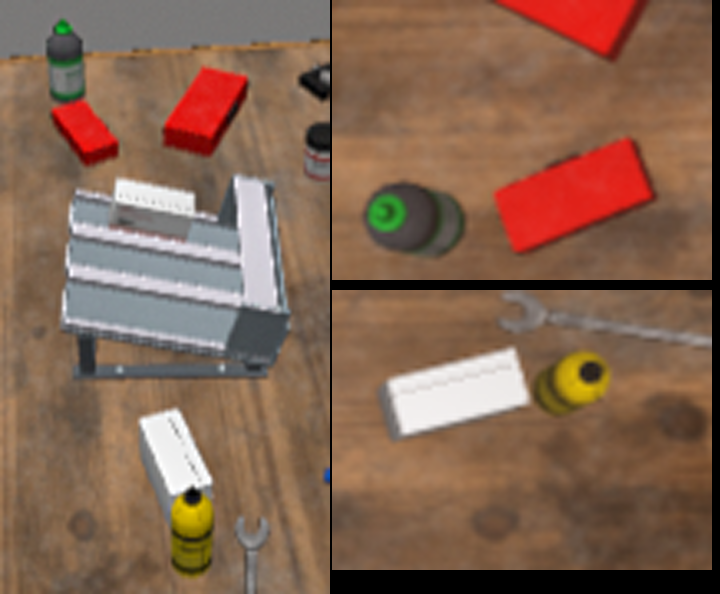

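```bash
cat > m.py <<'E'
from h import *
from scipy.optimize import least_squares
def px(pts,s,ox,oy,dx=0,dy=0): return [((x-dx+.5)/s-.5+ox,(y-dy+.5)/s-.5+oy) for x,y in pts]
c1=[(148,502),(188,508),(296,514),(338,520),(30,498),(484,535),(66,107),(510,138)]
tp=np.array([[-125,56,12],[-125,34,12],[-125,-20,12],[-125,-42,12],[-125,118,12],[-125,-118,12],[64,118,84],[64,-118,84]])/1e3
uv=np.array(px(c1,6,220,150))
def T(p): return Rn.from_euler('ZY',[p[2],.25]).as_matrix(),np.array([p[0],p[1],.055])
def f(p): R,t=T(p);return (proj("top",tp@R.T+t)-uv).ravel()
r=least_squares(f,[.4,0,0]);print("tray",r.x.round(4),f(r.x).round(1))
R,t=T(r.x);np.savez("tray.npz",R=R,t=t,yaw=r.x[2])
def box(name,c,z):
    w=np.array([onz("top",u,z) for u in c]);m=w.mean(0);e=[np.linalg.norm(w[i]-w[i-1]) for i in range(4)]
    i=1 if e[1]>e[0] else 2
    d=(w[i]-w[i-1])-(w[(i+2)%4]-w[i+1]);d/=np.linalg.norm(d);print(name,m.round(4),"edges",np.round(e,4),"long yaw deg",np.degrees(np.arctan2(d[1],d[0])).round(1))
box("tall",px([(388,385),(515,349),(530,402),(402,438)],4,320,180,332,290),.065)
box("case",px([(497,194),(630,139),(655,197),(518,251)],4,95,180,332,0),.03)
print("lube",onz("top",px([(592,372)],4,320,180,332,290)[0],.126),"seal",onz("top",px([(386,213)],4,95,180,332,0)[0],.136))
n=R[:,2]
for u in px([(80,208),(160,213),(142,396),(57,390)],6,220,150):
    o,d=ray("top",u);q=o+d*((t+n*.05-o)@n)/(d@n);print("low",(R.T@(q-t)).round(4))
E
python3 m.py
```

```text
tray [ 0.5565 -0.031  -0.0945] [ 0.   0.4  0.4  0.  -0.1  0.4 -0.  -0.  -0.3 -0.5  0.2 -0.6 -0.9 -0.2
  0.7  0.5]
tall [ 0.5313 -0.3057  0.065 ] edges [0.0436 0.1066 0.044  0.1068] long yaw deg -75.1
case [0.4705 0.326  0.03  ] edges [0.0497 0.1154 0.052  0.1175] long yaw deg -68.6
lube [ 0.53830515 -0.3963716   0.126     ] seal [0.44984215 0.44452432 0.136     ]
low [0.0219 0.1048 0.05  ]
low [0.0227 0.0628 0.05  ]
low [-0.0801  0.0628  0.05  ]
low [-0.0805  0.1062  0.05  ]
```

```bash
cat > go.py <<'E'
# go.py t|w  x y z(mm)  v|yawdeg : increments (cm, deg) from present pose; t: tray frame, v=1 tool x uphill, v=0 tool x downhill
import sys
from h import *
d=np.load("tray.npz");R,t=d["R"],d["t"];m,x,y,z,v=sys.argv[1],*map(float,sys.argv[2:6])
p=np.array([x,y,z])/1e3
if m=="t":
    p=R@p+t; Rt=R@(np.diag([-1,1,-1]) if v else np.diag([1,-1,-1.]))
else: Rt=Rn.from_euler('xyz',[np.pi,0,np.radians(v)]).as_matrix()
s=robot.observe();R0=Rn.from_euler('xyz',s["tool_rot"]).as_matrix()
print("target",p.round(3),"dp",(R0.T@(p-s["tool_pos"])*100).round(2),"dr",np.degrees(Rn.from_matrix(R0.T@Rt).as_rotvec()).round(1))
print("now tray",((s["tool_pos"]-t)@R*1e3).round(1),"q",s["qpos"].round(2))
E
python3 go.py t -65 84 110 1; python3 go.py t -65 84 23 1
```

```text
target [0.529 0.056 0.178] dp [-45.   -24.11   4.87] dr [  2.5  14.1 -20.7]
now tray [-401.9  469.    74. ] q [ 0.97  0.34  1.52  0.    1.28 -0.15]
target [0.507 0.058 0.093] dp [-42.99 -24.86  13.3 ] dr [  2.5  14.1 -20.7]
now tray [-401.9  469.    74. ] q [ 0.97  0.34  1.52  0.    1.28 -0.15]
```

{"api": "step_arm", "payload": {"increments": [{"delta_pos": [-6, -3, 0], "dr": [0, 0, 0], "fingers": -1}, {"delta_pos": [-12, -6.5, 0], "dr": [0, 3, -5], "fingers": -1}, {"delta_pos": [-18, -9.5, 0], "dr": [0, 6, -10], "fingers": -1}, {"delta_pos": [-23, -12.5, 1], "dr": [1, 9, -15], "fingers": -1}, {"delta_pos": [-28, -15, 2], "dr": [2.5, 14, -20.7], "fingers": -1}]}}

```text
time: 0.72
tool_pos: [0.4133, 0.2167, 0.2083]
tool_rot: [3.139, -0.248, 3.052]
contact_force: [1.2, 1.6, -0.0]
opening: 0.0918
grip_force: 0.0
```

```bash
python3 go.py t -65 84 90 1
```

```text
target [0.524 0.056 0.158] dp [-13.3  -14.97   1.74] dr [0.1 0.1 0.3]
now tray [-198.7  233.1  107.5] q [ 0.26  0.38  1.55  0.09  1.45 -1.24]
```

{"api": "step_arm", "payload": {"increments": [{"delta_pos": [-4.5, -5, 0], "dr": [0, 0, 0], "fingers": -1}, {"delta_pos": [-9, -10, 1], "dr": [0, 0, 0], "fingers": -1}, {"delta_pos": [-13.3, -15, 1.7], "dr": [0, 0, 0.3], "fingers": -1}, {"delta_pos": [-13.3, -15, 1.7], "dr": [0, 0, 0.3], "fingers": -1}, {"delta_pos": [-13.3, -15, 1.7], "dr": [0, 0, 0.3], "fingers": -1}]}}

```text
time: 1.35
tool_pos: [0.5226, 0.0573, 0.1581]
tool_rot: [3.141, -0.249, 3.041]
contact_force: [-0.2, 0.6, -0.0]
opening: 0.0919
grip_force: 0.0
```

```bash
python3 go.py t -65 84 23 1
```

```text
target [0.507 0.058 0.093] dp [-0.11 -0.08  6.65] dr [ 0.1  0.1 -0.3]
now tray [-66.2  84.7  89.5] q [-0.05  0.55  1.41  0.01  1.43 -1.52]
```

{"api": "step_arm", "payload": {"increments": [{"delta_pos": [-0.1, 0, 3.5], "dr": [0, 0, -0.3], "fingers": -1}, {"delta_pos": [-0.1, 0, 6.6], "dr": [0, 0, -0.3], "fingers": -1}, {"delta_pos": [-0.1, 0, 6.6], "dr": [0, 0, -0.3], "fingers": 0.2}, {"delta_pos": [-0.1, 0, 6.6], "dr": [0, 0, -0.3], "fingers": 1}, {"delta_pos": [-0.1, 0, 6.6], "dr": [0, 0, -0.3], "fingers": 1}], "newtons": 25}}

```text
time: 1.98
tool_pos: [0.5088, 0.0594, 0.096]
tool_rot: [3.14, -0.244, 3.049]
contact_force: [0.2, 0.1, 0.5]
opening: 0.0665
grip_force: 0.0
```

{"api": "step_arm", "payload": {"increments": [{"delta_pos": [0, 0, 0], "dr": [0, 0, 0], "fingers": 1}, {"delta_pos": [0, 0, 0], "dr": [0, 0, 0], "fingers": 1}, {"delta_pos": [0, 0, 0], "dr": [0, 0, 0], "fingers": 1}, {"delta_pos": [0, 0, -1], "dr": [0, 0, 0], "fingers": 1}, {"delta_pos": [0, 0, -2], "dr": [0, 0, 0], "fingers": 1}]}}

```text
time: 2.6
tool_pos: [0.5129, 0.0584, 0.1144]
tool_rot: [3.14, -0.247, 3.048]
contact_force: [-0.0, -1.0, -1.3]
opening: 0.0451
grip_force: 24.9
```

```bash
python3 go.py t -67 7 50 1
```

```text
target [ 0.505 -0.019  0.12 ] dp [ 0.21 -7.79 -0.53] dr [0.1 0.2 0.1]
now tray [-65.   84.9  44.7] q [-0.04  0.58  1.49  0.01  1.31 -1.53]
```

{"api": "step_arm", "payload": {"increments": [{"delta_pos": [0, -1.5, -0.8], "dr": [0, 0, 0], "fingers": 1}, {"delta_pos": [0, -5, -0.6], "dr": [0, 0, 0], "fingers": 1}, {"delta_pos": [0, -7.8, -0.5], "dr": [0, 0, 0], "fingers": 1}, {"delta_pos": [0, -7.8, -0.5], "dr": [0, 0, 0], "fingers": 1}, {"delta_pos": [0, -7.8, -0.5], "dr": [0, 0, 0], "fingers": 1}]}}

```text
time: 3.22
tool_pos: [0.5066, -0.0194, 0.1189]
tool_rot: [3.14, -0.247, 3.047]
contact_force: [0.4, 0.2, -2.1]
opening: 0.0448
grip_force: 24.9
```

```bash
python3 go.py t -65 7 26 1;  python3 go.py t 33 7 26 1; python3 - <<'E'
from h import *
cv2.imwrite("pics/a1.png",cv2.resize(viewer.read_camera("scene")[130:250,200:320,::-1],None,fx=4,fy=4))
E
```

```text
target [ 0.501 -0.019  0.096] dp [0.01 0.02 2.33] dr [0.1 0.2 0. ]
now tray [-64.9   6.8  49.3] q [-0.18  0.56  1.51 -0.02  1.31 -1.65]
target [ 0.595 -0.028  0.072] dp [-9.79  0.01  2.37] dr [0.1 0.2 0. ]
now tray [-64.9   6.8  49.3] q [-0.18  0.56  1.51 -0.02  1.31 -1.65]
```

View pics/a1.png

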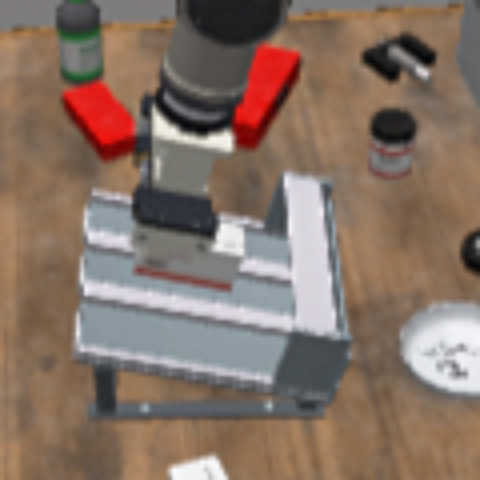

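{"api": "step_arm", "payload": {"increments": [{"delta_pos": [0, 0, 1.2], "dr": [0, 0, 0], "fingers": 1}, {"delta_pos": [0, 0, 2.2], "dr": [0, 0, 0], "fingers": 1}, {"delta_pos": [-3, 0, 2.2], "dr": [0, 0, 0], "fingers": 1}, {"delta_pos": [-6, 0, 2.3], "dr": [0, 0, 0], "fingers": 1}, {"delta_pos": [-6, 0, 2.3], "dr": [0, 0, 0], "fingers": 1}]}}

```text
time: 3.9
tool_pos: [0.5595, -0.0239, 0.0798]
tool_rot: [3.14, -0.248, 3.049]
contact_force: [-0.4, 0.5, -1.0]
opening: 0.0446
grip_force: 24.9
```

```bash
python3 go.py t 33 7 25 1
```

```text
target [ 0.595 -0.028  0.071] dp [-3.69 -0.04 -0.03] dr [0.1 0.1 0.1]
now tray [-3.9  7.3 24.6] q [-0.17  0.69  1.38 -0.02  1.31 -1.64]
```

{"api": "step_arm", "payload": {"increments": [{"delta_pos": [-1.6, 0, 0], "dr": [0, 0, 0], "fingers": 1}, {"delta_pos": [-2.8, 0, 0], "dr": [0, 0, 0], "fingers": 1}, {"delta_pos": [-3.4, 0, 0], "dr": [0, 0, 0], "fingers": 1}, {"delta_pos": [-3.7, 0, 0], "dr": [0, 0, 0], "fingers": 1}, {"delta_pos": [-3.7, 0, 0], "dr": [0, 0, 0], "fingers": 1}]}}

```text
time: 4.53
tool_pos: [0.5945, -0.0274, 0.0726]
tool_rot: [3.14, -0.247, 3.048]
contact_force: [-0.3, 0.4, -1.4]
opening: 0.0449
grip_force: 24.9
```

```bash
python3 go.py t 33 7 25 1
```

```text
target [ 0.595 -0.028  0.071] dp [-0.1  -0.01  0.13] dr [0.1 0.2 0.1]
now tray [32.   7.1 26.3] q [-0.17  0.76  1.27 -0.02  1.36 -1.64]
```

{"api": "step_arm", "payload": {"increments": [{"delta_pos": [-0.2, 0, 0.2], "dr": [0, 0, 0], "fingers": 1}, {"delta_pos": [-0.4, 0, 0.25], "dr": [0, 0, 0], "fingers": 1}, {"delta_pos": [-0.6, 0, 0.25], "dr": [0, 0, 0], "fingers": 1}, {"delta_pos": [-0.6, 0, 0.25], "dr": [0, 0, 0], "fingers": 1}, {"delta_pos": [-0.6, 0, 0.25], "dr": [0, 0, 0], "fingers": 1}]}}

```text
time: 5.15
tool_pos: [0.5962, -0.028, 0.0703]
tool_rot: [3.141, -0.255, 3.048]
contact_force: [-14.1, -0.1, 12.4]
opening: 0.045
grip_force: 25.0
```

```bash
python3 go.py t 33 7 25 1
```

```text
target [ 0.595 -0.028  0.071] dp [ 0.13  0.03 -0.05] dr [ 0.  -0.3  0.1]
now tray [34.3  6.7 24.5] q [-0.17  0.77  1.26 -0.02  1.37 -1.64]
```

{"api": "step_arm", "payload": {"increments": [{"delta_pos": [0.4, 0, 0], "dr": [0, 0, 0], "fingers": -0.5}, {"delta_pos": [0.4, 0, 0], "dr": [0, 0, 0], "fingers": -0.5}, {"delta_pos": [0.4, 0, 0], "dr": [0, 0, 0], "fingers": -0.5}, {"delta_pos": [0.4, 0, -4], "dr": [0, 0, 0], "fingers": -0.5}, {"delta_pos": [0.4, 0, -10], "dr": [0, 0, 0], "fingers": -0.5}]}}

```text
time: 5.78
tool_pos: [0.6196, -0.0298, 0.1659]
tool_rot: [3.14, -0.251, 3.048]
contact_force: [1.2, -0.4, -0.0]
opening: 0.0686
grip_force: 0.0
```

```bash
python3 go.py w 540 -271 150 104.9;python3 go.py w 540 -271 28 104.9; 
```

```text
target [ 0.54  -0.271  0.15 ] dp [  5.1  -24.76   2.91] dr [ -8.7 -12.6  69.4]
now tray [ 33.3   7.1 123. ] q [-0.16  0.72  1.07 -0.02  1.6  -1.64]
target [ 0.54  -0.271  0.028] dp [  2.06 -24.78  14.73] dr [ -8.7 -12.6  69.4]
now tray [ 33.3   7.1 123. ] q [-0.16  0.72  1.07 -0.02  1.6  -1.64]
```

{"api": "step_arm", "payload": {"increments": [{"delta_pos": [0.5, -3, -0.5], "dr": [0, 0, 5], "fingers": -1}, {"delta_pos": [1.2, -9, 0], "dr": [-2, -3, 15], "fingers": -1}, {"delta_pos": [2.2, -15, 0], "dr": [-4, -6, 25], "fingers": -1}, {"delta_pos": [3.2, -21, 0], "dr": [-5, -8, 35], "fingers": -1}, {"delta_pos": [4.5, -25, 1], "dr": [-6, -9.5, 45], "fingers": -1}]}}

```text
time: 6.4
tool_pos: [0.5506, -0.2778, 0.1682]
tool_rot: [-3.124, -0.061, 2.248]
contact_force: [0.1, 0.5, -0.2]
opening: 0.0917
grip_force: 0.0
```

```bash
python3 go.py w 522 -272 110 104.9
```

```text
target [ 0.522 -0.272  0.11 ] dp [ 1.88 -1.76  5.98] dr [-1.7 -3.2 23.9]
now tray [ -11.1 -246.3  114. ] q [-0.59  0.59  1.28  0.    1.33 -1.27]
```

{"api": "step_arm", "payload": {"increments": [{"delta_pos": [0.6, -0.6, 1], "dr": [-1, -1, 8], "fingers": -1}, {"delta_pos": [1.2, -1.2, 3], "dr": [-1, -2, 17], "fingers": -1}, {"delta_pos": [1.9, -1.8, 6], "dr": [-1.7, -3.2, 24], "fingers": -1}, {"delta_pos": [1.9, -1.8, 6], "dr": [-1.7, -3.2, 24], "fingers": -1}, {"delta_pos": [1.9, -1.8, 6], "dr": [-1.7, -3.2, 24], "fingers": -1}]}}

```text
time: 7.02
tool_pos: [0.5229, -0.2696, 0.1105]
tool_rot: [-3.14, -0.002, 1.839]
contact_force: [0.3, -0.6, -0.2]
opening: 0.0918
grip_force: 0.0
```

```bash
python3 go.py w 522 -272 27 104.9
```

```text
target [ 0.522 -0.272  0.027] dp [-0.22 -0.14  8.35] dr [-0.1 -0.1  0.5]
now tray [ -24.3 -240.7   51. ] q [-0.61  0.57  1.5   0.    1.08 -0.88]
```

{"api": "step_arm", "payload": {"increments": [{"delta_pos": [-0.2, -0.1, 5], "dr": [0, 0, 0.5], "fingers": -1}, {"delta_pos": [-0.2, -0.1, 8.3], "dr": [0, 0, 0.5], "fingers": -1}, {"delta_pos": [-0.2, -0.1, 8.3], "dr": [0, 0, 0.5], "fingers": 0}, {"delta_pos": [-0.2, -0.1, 8.3], "dr": [0, 0, 0.5], "fingers": 1}, {"delta_pos": [-0.2, -0.1, 8.3], "dr": [0, 0, 0.5], "fingers": 1}], "newtons": 25}}

```text
time: 7.65
tool_pos: [0.5224, -0.2718, 0.0284]
tool_rot: [-3.141, -0.001, 1.829]
contact_force: [0.6, 0.2, 0.8]
opening: 0.0662
grip_force: 0.0
```

{"api": "step_arm", "payload": {"increments": [{"delta_pos": [0, 0, 0], "dr": [0, 0, 0], "fingers": 1}, {"delta_pos": [0, 0, 0], "dr": [0, 0, 0], "fingers": 1}, {"delta_pos": [0, 0, 0], "dr": [0, 0, 0], "fingers": 1}, {"delta_pos": [0, 0, -3], "dr": [0, 0, 0], "fingers": 1}, {"delta_pos": [0, 0, -9], "dr": [0, 0, 0], "fingers": 1}]}}

```text
time: 8.28
tool_pos: [0.5195, -0.2701, 0.1145]
tool_rot: [-3.134, -0.009, 1.828]
contact_force: [0.7, -0.3, -1.2]
opening: 0.0451
grip_force: 24.9
```

```bash
python3 go.py t -90 83 90 1; python3 - <<'E'
from h import *
a=cv2.resize(viewer.read_camera("scene")[130:300,190:320,::-1],None,fx=3,fy=3);b=cv2.resize(viewer.read_camera("top")[140:250,210:410,::-1],None,fx=2,fy=2)
o=np.zeros((510,795,3),np.uint8);o[:,:390]=a;o[:220,392:792]=b;cv2.imwrite("pics/a2.png",o)
E
```

```text
target [0.5   0.058 0.164] dp [32.26  6.39 -4.75] dr [  8.7  11.8 -69.4]
now tray [ -28.5 -241.5   54.1] q [-0.61  0.56  1.49  0.    1.1  -0.87]
```

View pics/a2.png

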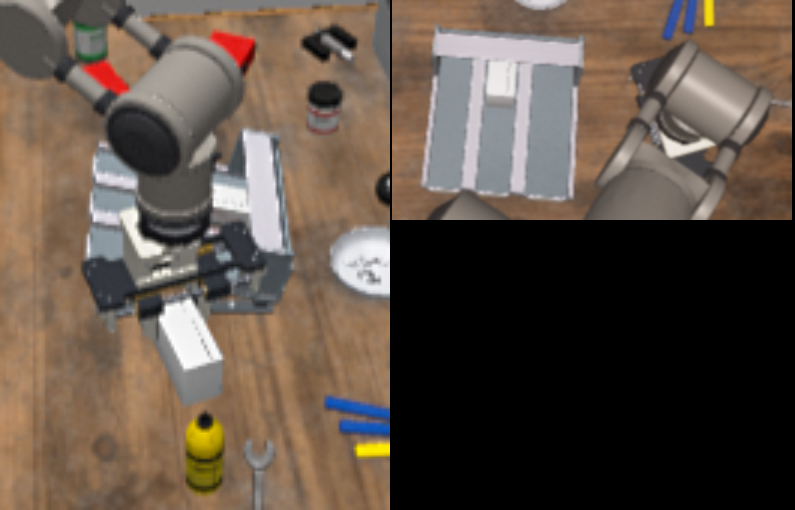

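{"api": "step_arm", "payload": {"increments": [{"delta_pos": [1, 0, -5], "dr": [0, 0, -5], "fingers": 1}, {"delta_pos": [5, 1, -9], "dr": [1, 1.5, -15], "fingers": 1}, {"delta_pos": [11, 2, -10], "dr": [2, 3, -25], "fingers": 1}, {"delta_pos": [17, 3, -10], "dr": [4, 5, -35], "fingers": 1}, {"delta_pos": [22, 4, -10], "dr": [5, 7, -45], "fingers": 1}]}}

```text
time: 9.0
tool_pos: [0.5036, -0.0465, 0.2166]
tool_rot: [-3.109, -0.149, 2.619]
contact_force: [0.2, -0.5, -1.9]
opening: 0.0449
grip_force: 24.9
```

```bash
python3 go.py t -60 83 110 1
```

```text
target [0.534 0.055 0.176] dp [ 1.83 10.38  4.01] dr [  3.    5.3 -24.1]
now tray [-89.5 -20.4 143.9] q [-0.25  0.4   1.47  0.01  1.42 -1.3 ]
```

{"api": "step_arm", "payload": {"increments": [{"delta_pos": [0.6, 4, 0], "dr": [1, 2, -8], "fingers": 1}, {"delta_pos": [1.2, 8, 0], "dr": [2, 4, -17], "fingers": 1}, {"delta_pos": [1.8, 10.4, 2], "dr": [3, 5.3, -24.1], "fingers": 1}, {"delta_pos": [1.8, 10.4, 4], "dr": [3, 5.3, -24.1], "fingers": 1}, {"delta_pos": [1.8, 10.4, 4], "dr": [3, 5.3, -24.1], "fingers": 1}]}}

```text
time: 9.62
tool_pos: [0.534, 0.0526, 0.1747]
tool_rot: [-3.141, -0.253, 3.041]
contact_force: [-0.4, -0.1, -0.9]
opening: 0.0449
grip_force: 25.0
```

```bash
python3 go.py t -60 83 40 1;python3 - <<'E'
from h import *
a=cv2.resize(viewer.read_camera("scene")[130:250,190:320,::-1],None,fx=3,fy=3);b=cv2.resize(viewer.read_camera("top")[140:260,200:320,::-1],None,fx=3,fy=3)
cv2.imwrite("pics/a3.png",np.hstack([a,b]))
E
```

```text
target [0.516 0.056 0.109] dp [0.09 0.18 6.85] dr [ 0.  -0.2 -0.4]
now tray [-58.9  81.1 108.5] q [-0.05  0.56  1.35  0.01  1.48 -1.52]
```

View pics/a3.png

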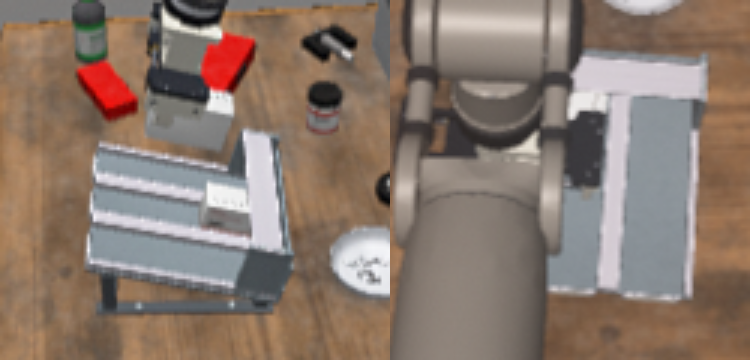

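{"api": "step_arm", "payload": {"increments": [{"delta_pos": [0.1, 0.2, 4], "dr": [0, 0, -0.4], "fingers": 1}, {"delta_pos": [0.1, 0.2, 7.7], "dr": [0, 0, -0.4], "fingers": 1}, {"delta_pos": [-2, 0.2, 7.8], "dr": [0, 0, -0.4], "fingers": 1}, {"delta_pos": [-6, 0.2, 7.8], "dr": [0, 0, -0.4], "fingers": 1}, {"delta_pos": [-6, 0.2, 7.8], "dr": [0, 0, -0.4], "fingers": 1}]}}

```text
time: 10.35
tool_pos: [0.5764, 0.0492, 0.0862]
tool_rot: [3.14, -0.246, 3.046]
contact_force: [-0.4, 0.2, -1.7]
opening: 0.0449
grip_force: 25.0
```

```bash
python3 go.py t 31 83 28 1
```

```text
target [0.601 0.048 0.074] dp [-2.69  0.13  0.54] dr [ 0.1  0.2 -0.1]
now tray [ 4.1 81.7 33.3] q [-0.05  0.71  1.32  0.01  1.35 -1.53]
```

{"api": "step_arm", "payload": {"increments": [{"delta_pos": [-1.5, 0.1, 0.2], "dr": [0, 0, 0], "fingers": 1}, {"delta_pos": [-2.4, 0.1, 0.4], "dr": [0, 0, 0], "fingers": 1}, {"delta_pos": [-2.8, 0.1, 0.6], "dr": [0, 0, 0], "fingers": 1}, {"delta_pos": [-3.1, 0.1, 0.7], "dr": [0, 0, 0], "fingers": 1}, {"delta_pos": [-3.1, 0.1, 0.7], "dr": [0, 0, 0], "fingers": 1}]}}

```text
time: 10.98
tool_pos: [0.5998, 0.0491, 0.0738]
tool_rot: [3.14, -0.254, 3.048]
contact_force: [-11.0, 0.9, 9.7]
opening: 0.0452
grip_force: 25.0
```

```bash
python3 go.py t 31 83 28 1
```

```text
target [0.601 0.048 0.074] dp [-0.12 -0.09 -0.1 ] dr [ 0.1 -0.2  0. ]
now tray [29.8 83.9 27. ] q [-0.05  0.77  1.24  0.01  1.38 -1.53]
```

{"api": "step_arm", "payload": {"increments": [{"delta_pos": [0.2, 0, -0.1], "dr": [0, 0, 0], "fingers": -0.28}, {"delta_pos": [0.2, 0, -0.1], "dr": [0, 0, 0], "fingers": -0.28}, {"delta_pos": [0.2, 0, -0.1], "dr": [0, 0, 0], "fingers": -0.28}, {"delta_pos": [0.2, 0, -4], "dr": [0, 0, 0], "fingers": -0.28}, {"delta_pos": [0.2, 0, -10], "dr": [0, 0, 0], "fingers": -0.28}]}}

```text
time: 11.6
tool_pos: [0.6242, 0.0463, 0.1687]
tool_rot: [3.141, -0.253, 3.047]
contact_force: [2.1, -0.2, 0.1]
opening: 0.0588
grip_force: 0.0
```

```bash
python3 go.py w 485 289 110 111.4;
```

```text
target [0.485 0.289 0.11 ] dp [14.17 22.84  9.74] dr [ -7.9 -13.   62.8]
now tray [ 30.1  83.3 125. ] q [-0.05  0.73  1.04  0.01  1.62 -1.53]
```

{"api": "step_arm", "payload": {"increments": [{"delta_pos": [2, 3, 0], "dr": [0, 0, 5], "fingers": -0.65}, {"delta_pos": [4.5, 8, 1], "dr": [-2, -3, 15], "fingers": -0.65}, {"delta_pos": [7, 13, 2], "dr": [-4, -6, 25], "fingers": -0.65}, {"delta_pos": [9.5, 18, 3.5], "dr": [-5, -8, 35], "fingers": -0.65}, {"delta_pos": [12, 21, 5], "dr": [-6, -10, 45], "fingers": -0.65}]}}

```text
time: 12.22
tool_pos: [0.5161, 0.2695, 0.1507]
tool_rot: [-3.128, -0.057, 2.25]
contact_force: [-0.3, 0.4, -1.0]
opening: 0.0754
grip_force: 0.0
```

```bash
python3 go.py w 485 289 90 111.4
```

```text
target [0.485 0.289 0.09 ] dp [ 3.12 -1.11  6.27] dr [-1.3 -3.1 17.5]
now tray [-90.2 295.4  75.7] q [ 0.32  0.53  1.45  0.05  1.2  -0.38]
```

{"api": "step_arm", "payload": {"increments": [{"delta_pos": [1.5, -0.5, 2], "dr": [-0.6, -1.5, 8], "fingers": -0.65}, {"delta_pos": [3.1, -1.1, 5], "dr": [-1.3, -3.1, 17.5], "fingers": -0.65}, {"delta_pos": [3.1, -1.1, 6.2], "dr": [-1.3, -3.1, 17.5], "fingers": -0.65}, {"delta_pos": [3.1, -1.1, 6.2], "dr": [-1.3, -3.1, 17.5], "fingers": -0.65}, {"delta_pos": [3.1, -1.1, 6.2], "dr": [-1.3, -3.1, 17.5], "fingers": -0.65}]}}

```text
time: 12.85
tool_pos: [0.4874, 0.2865, 0.0916]
tool_rot: [3.141, -0.001, 1.95]
contact_force: [1.0, -0.1, -0.2]
opening: 0.0756
grip_force: 0.0
```

```bash
python3 go.py w 485 289 16 111.4;python3 - <<'E'
from h import *
a=cv2.resize(viewer.read_camera("scene")[110:230,190:320,::-1],None,fx=3,fy=3);b=cv2.resize(viewer.read_camera("top")[140:260,100:230,::-1],None,fx=3,fy=3)
cv2.imwrite("pics/a4.png",np.hstack([a,b]))
E
```

```text
target [0.485 0.289 0.016] dp [ 0.32 -0.13  7.56] dr [ 0.  -0.   0.4]
now tray [-104.7  309.5   11.1] q [0.4  0.55 1.59 0.   1.   0.02]
```

View pics/a4.png

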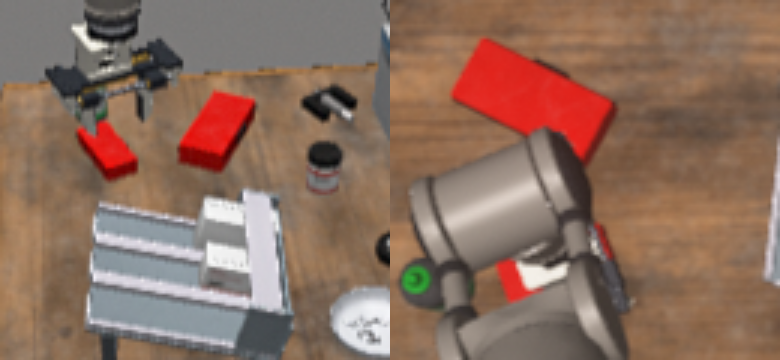

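{"api": "step_arm", "payload": {"increments": [{"delta_pos": [0.3, -0.1, 3], "dr": [0, 0, 0.4], "fingers": -0.8}, {"delta_pos": [0.3, -0.1, 5], "dr": [0, 0, 0.4], "fingers": -0.8}, {"delta_pos": [0.3, -0.1, 6.3], "dr": [0, 0, 0.4], "fingers": -0.8}, {"delta_pos": [0.3, -0.1, 7.5], "dr": [0, 0, 0.4], "fingers": -0.8}, {"delta_pos": [0.3, -0.1, 7.5], "dr": [0, 0, 0.4], "fingers": -0.8}], "newtons": 30}}

```text
time: 13.58
tool_pos: [0.4835, 0.2889, 0.0153]
tool_rot: [-3.139, -0.0, 1.943]
contact_force: [0.3, -0.1, -0.1]
opening: 0.0828
grip_force: 0.0
```

{"api": "step_arm", "payload": {"increments": [{"delta_pos": [0, 0, 0], "dr": [0, 0, 0], "fingers": 1}, {"delta_pos": [0, 0, 0], "dr": [0, 0, 0], "fingers": 1}, {"delta_pos": [0, 0, 0], "dr": [0, 0, 0], "fingers": 1}, {"delta_pos": [0, 0, 0], "dr": [0, 0, 0], "fingers": 1}, {"delta_pos": [0, 0, 0], "dr": [0, 0, 0], "fingers": 1}]}}

```text
time: 14.2
tool_pos: [0.4841, 0.2893, 0.0162]
tool_rot: [-3.141, -0.0, 1.943]
contact_force: [-0.3, -0.9, 4.0]
opening: 0.0557
grip_force: 30.0
```

```bash
python3 go.py t -100 -76 120 0
```

```text
target [ 0.482 -0.1    0.196] dp [-36.23 -14.33 -17.98] dr [ 14.5  -9.  116. ]
now tray [-89.5 312.  -62.9] q [0.4  0.66 1.65 0.   0.83 0.03]
```

{"api": "step_arm", "payload": {"increments": [{"delta_pos": [0, 0, -5], "dr": [0, 0, 0], "fingers": 1}, {"delta_pos": [0, 0, -11], "dr": [0, 0, 0], "fingers": 1}, {"delta_pos": [0, 0, -17], "dr": [0, 0, 0], "fingers": 1}, {"delta_pos": [-3, -1.2, -21], "dr": [0, 0, 10], "fingers": 1}, {"delta_pos": [-8, -3, -22], "dr": [0, 0, 20], "fingers": 1}]}}

```text
time: 14.82
tool_pos: [0.4858, 0.2041, 0.2383]
tool_rot: [3.139, -0.001, 1.591]
contact_force: [0.7, -0.3, -2.9]
opening: 0.0559
grip_force: 30.0
```

```bash
python3 go.py t -90 -74 110 0;python3 - <<'E'
from h import *
a=cv2.resize(viewer.read_camera("scene")[90:230,170:320,::-1],None,fx=3,fy=3);b=cv2.resize(viewer.read_camera("top")[140:280,100:210,::-1],None,fx=3,fy=3)
cv2.imwrite("pics/a5.png",np.hstack([a,b]))
E
```

```text
target [ 0.49  -0.099  0.184] dp [-30.31  -0.23   5.42] dr [ 12.1 -10.9  96. ]
now tray [-135.   227.3  154.8] q [0.25 0.33 1.5  0.   1.3  0.23]
```

View pics/a5.png

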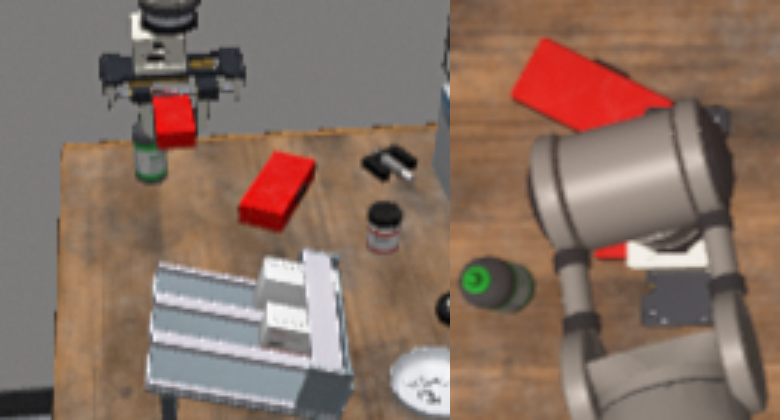

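{"api": "step_arm", "payload": {"increments": [{"delta_pos": [-4, 0, 0], "dr": [0, 0, 10], "fingers": 1}, {"delta_pos": [-9, 0, 0], "dr": [1, -1, 20], "fingers": 1}, {"delta_pos": [-14, 0, 0], "dr": [3, -2, 30], "fingers": 1}, {"delta_pos": [-19, 0, 0], "dr": [4, -4, 40], "fingers": 1}, {"delta_pos": [-23, 0, 1], "dr": [6, -5, 50], "fingers": 1}]}}

```text
time: 15.55
tool_pos: [0.4904, -0.0272, 0.2256]
tool_rot: [-3.084, 0.122, 0.719]
contact_force: [0.4, 0.3, -2.0]
opening: 0.0559
grip_force: 30.0
```

```bash
python3 go.py t -90 -74 110 0
```

```text
target [ 0.49  -0.099  0.184] dp [-4.23  5.62  4.4 ] dr [ 5.5 -5.6 46. ]
now tray [-106.3   -2.5  148.9] q [-0.17  0.36  1.51 -0.06  1.39  0.7 ]
```

{"api": "step_arm", "payload": {"increments": [{"delta_pos": [-1, 1.2, 0], "dr": [1, -1, 10], "fingers": 1}, {"delta_pos": [-2, 2.5, 0], "dr": [2, -2, 20], "fingers": 1}, {"delta_pos": [-3, 4, 1], "dr": [3.5, -3.5, 30], "fingers": 1}, {"delta_pos": [-4.2, 5.6, 3], "dr": [4.8, -4.8, 40], "fingers": 1}, {"delta_pos": [-4.2, 5.6, 4.4], "dr": [5.5, -5.6, 46], "fingers": 1}]}}

```text
time: 16.18
tool_pos: [0.4899, -0.0982, 0.1822]
tool_rot: [-3.141, 0.252, -0.095]
contact_force: [0.9, 0.4, -1.4]
opening: 0.0555
grip_force: 30.0
```

```bash
python3 go.py t -75 -74 50 0
```

```text
target [ 0.489 -0.099  0.122] dp [1.46 0.08 5.84] dr [-0.   0.1 -0. ]
now tray [-89.5 -73.2 108.4] q [-0.32  0.49  1.45 -0.05  1.45  1.36]
```

{"api": "step_arm", "payload": {"increments": [{"delta_pos": [1, 0.1, 4], "dr": [0, 0, 0], "fingers": 1}, {"delta_pos": [1.5, 0.1, 7.5], "dr": [0, 0, 0], "fingers": 1}, {"delta_pos": [1.5, 0.1, 9], "dr": [0, 0, 0], "fingers": 1}, {"delta_pos": [1.5, 0.1, 9], "dr": [0, 0, 0], "fingers": 1}, {"delta_pos": [1.5, 0.1, 9], "dr": [0, 0, 0], "fingers": 1}]}}

```text
time: 16.8
tool_pos: [0.483, -0.0976, 0.0934]
tool_rot: [-3.141, 0.249, -0.089]
contact_force: [-0.7, -0.0, -1.8]
opening: 0.0559
grip_force: 30.0
```

```bash
python3 go.py t 12 -74 18 0;python3 - <<'E'
from h import *
a=cv2.resize(viewer.read_camera("scene")[150:250,200:320,::-1],None,fx=3,fy=3);b=cv2.resize(viewer.read_camera("top")[150:250,210:330,::-1],None,fx=3,fy=3)
cv2.imwrite("pics/a6.png",np.hstack([a,b]))
E
```

```text
target [ 0.566 -0.106  0.069] dp [8.63 0.11 0.28] dr [ 0.  -0.1  0.3]
now tray [-74.3 -73.3  20.7] q [-0.32  0.57  1.58 -0.06  1.23  1.37]
```

View pics/a6.png

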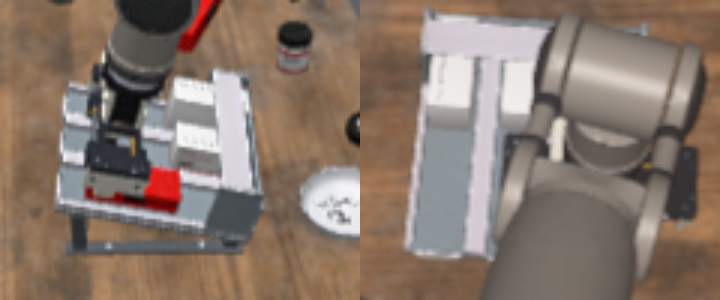

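{"api": "step_arm", "payload": {"increments": [{"delta_pos": [0, 0.1, 0.25], "dr": [0, 0, 0.3], "fingers": 1}, {"delta_pos": [3, 0.1, 0.25], "dr": [0, 0, 0.3], "fingers": 1}, {"delta_pos": [6, 0.1, 0.25], "dr": [0, 0, 0.3], "fingers": 1}, {"delta_pos": [8.2, 0.1, 0.25], "dr": [0, 0, 0.3], "fingers": 1}, {"delta_pos": [8.2, 0.1, 0.25], "dr": [0, 0, 0.3], "fingers": 1}]}}

```text
time: 17.52
tool_pos: [0.5616, -0.106, 0.0698]
tool_rot: [3.141, 0.249, -0.095]
contact_force: [-0.2, -0.7, -2.4]
opening: 0.0558
grip_force: 30.0
```

```bash
python3 go.py t 19 -74 16 0
```

```text
target [ 0.572 -0.107  0.066] dp [ 1.09 -0.02  0.14] dr [ 0.  -0.  -0.1]
now tray [  8.1 -74.2  17.4] q [-0.29  0.72  1.35 -0.05  1.31  1.39]
```

{"api": "step_arm", "payload": {"increments": [{"delta_pos": [0.5, 0, 0], "dr": [0, 0, 0], "fingers": 1}, {"delta_pos": [0.9, 0, 0.2], "dr": [0, 0, 0], "fingers": 1}, {"delta_pos": [1.2, 0, 0.25], "dr": [0, 0, 0], "fingers": 1}, {"delta_pos": [1.4, 0, 0.25], "dr": [0, 0, 0], "fingers": 1}, {"delta_pos": [1.4, 0, 0.25], "dr": [0, 0, 0], "fingers": 1}]}}

```text
time: 18.15
tool_pos: [0.5712, -0.107, 0.0661]
tool_rot: [3.141, 0.255, -0.095]
contact_force: [-11.5, 0.3, 10.9]
opening: 0.0556
grip_force: 30.0
```

```bash
python3 go.py t 19 -74 16 0
```

```text
target [ 0.572 -0.107  0.066] dp [ 0.06 -0.03  0.02] dr [ 0.   0.3 -0.1]
now tray [ 18.4 -74.3  16.2] q [-0.29  0.75  1.32 -0.05  1.33  1.39]
```

{"api": "step_arm", "payload": {"increments": [{"delta_pos": [-0.2, 0, -0.1], "dr": [0, 0, 0], "fingers": -0.4}, {"delta_pos": [-0.2, 0, -0.1], "dr": [0, 0, 0], "fingers": -0.4}, {"delta_pos": [-0.2, 0, -0.1], "dr": [0, 0, 0], "fingers": -0.4}, {"delta_pos": [-0.2, 0, -4], "dr": [0, 0, 0], "fingers": -0.4}, {"delta_pos": [-0.2, 0, -10], "dr": [0, 0, 0], "fingers": -0.4}]}}

```text
time: 18.77
tool_pos: [0.5957, -0.109, 0.1613]
tool_rot: [-3.141, 0.254, -0.095]
contact_force: [0.9, -1.0, 0.6]
opening: 0.0643
grip_force: 0.0
```

{"api": "step_arm", "payload": {"increments": [{"delta_pos": [-5, 3, -3], "dr": [0, 0, 0], "fingers": -0.4}, {"delta_pos": [-8, 9, -3], "dr": [0, 0, 0], "fingers": -0.4}, {"delta_pos": [-9, 15, -3], "dr": [0, 0, 0], "fingers": -0.4}, {"delta_pos": [-10, 21, -3], "dr": [0, 0, 0], "fingers": -0.4}, {"delta_pos": [-10, 24, -3], "dr": [0, 0, 0], "fingers": -0.4}]}}

```text
time: 19.4
tool_pos: [0.4834, -0.3426, 0.2162]
tool_rot: [3.14, 0.248, -0.099]
contact_force: [0.9, 0.4, 0.3]
opening: 0.0639
grip_force: 0.0
```

```bash
python3 - <<'E'
from h import *
t=viewer.read_camera("top")[:,:,::-1];cv2.imwrite("pics/topf.png",t)
a=cv2.resize(viewer.read_camera("scene")[150:300,200:290,::-1],None,fx=3.5,fy=3.5,interpolation=2);b=cv2.resize(t[150:250,215:320],None,fx=4.5,fy=4.5,interpolation=2)
o=np.zeros((525,315+473,3),np.uint8);o[:a.shape[0],:315]=a[:,:315];o[:b.shape[0],315:315+b.shape[1]]=b;cv2.imwrite("pics/a7.png",o)
E
```

```text
(no output)
```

View pics/a7.png

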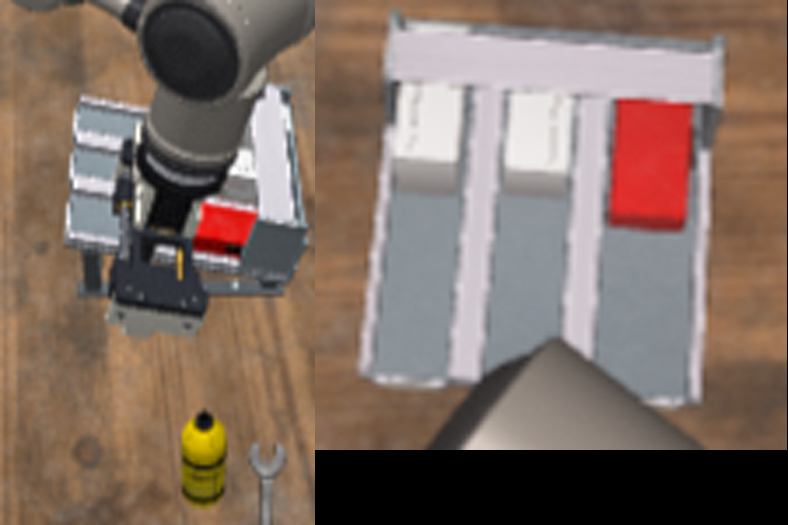

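```bash
python3 - <<'E'
from h import *
d=np.load("tray.npz");R,t=d["R"],d["t"]
for n,pts,h,L in(("tall",[(395,158),(458,160)],.065,.105),("low",[(504,162),(568,168)],.05,.1),("case",[(610,216),(687,221)],.03,.12)):
    for x,y in pts:
        o,dd=ray("top",((x-315+.5)/4.5-.5+215,(y+.5)/4.5-.5+150));q=o+dd*((t+R[:,2]*h-o)@R[:,2])/(dd@R[:,2]);p=R.T@(q-t);print(n,p.round(4),"centre x",(p[0]+L/2).round(4))
E
```

```text
tall [0.0134 0.1051 0.065 ] centre x 0.0659
tall [0.0156 0.0616 0.065 ] centre x 0.0681
low [0.0236 0.0301 0.05  ] centre x 0.0736
low [ 0.0229 -0.0148  0.05  ] centre x 0.0729
case [-0.0024 -0.0469  0.03  ] centre x 0.0576
case [-0.0016 -0.1011  0.03  ] centre x 0.0584
```

```bash
python3 -c "
from cell import robot
print(robot.hand_in())"
```

```text
the job is handed in; nothing more can be done
None
```

The job is handed in at about 19.5 s of the 72 s limit, though no verdict came back. The tall carton is in the left lane, the low carton in the middle and the bit case in the right, each pushed until the force readings showed contact with the back stop and floor, and no bottle was touched. In the last picture the tall carton and bit case measured within tolerance; the low carton's x read 73–74 mm against a 73 mm limit. I take that as camera error, because a carton touching the stop sits at 69 mm.

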